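Line up the check weights by size

TASK

Line the four brass weights from the front of the table up on the row of steel pads in order of size, one upright in the middle of each pad: the smallest on the end pad beside the stopwatch, each next pad the next larger, the largest on the far end. Knock no weight over, and leave that stopwatch and the eye loupe where they are.

Things in the scene. Friction and masses are not known exactly. Their poses are not given: they have to be found in the camera images.
- weight_tiny: the smallest of the four knobbed brass weights standing upright near the front edge of the table (not the two in the far left corner, which are background): 22 mm in diameter, 37 mm high with its knob, the straight cylindrical body reaching from the underside to about 19 mm up, about 100 g; grasp it round the body; origin at the centre of its underside, z up
- weight_small: the second smallest of the four knobbed brass weights standing upright near the front edge of the table (not the two in the far left corner, which are background): 28 mm in diameter, 46 mm high with its knob, the straight cylindrical body reaching from the underside to about 24 mm up, about 200 g; grasp it round the body; origin at the centre of its underside, z up
- weight_medium: the second largest of the four knobbed brass weights standing upright near the front edge of the table (not the two in the far left corner, which are background): 38 mm in diameter, 62 mm high with its knob, the straight cylindrical body reaching from the underside to about 33 mm up, about 500 g; grasp it round the body; origin at the centre of its underside, z up
- weight_large: the largest of the four knobbed brass weights standing upright near the front edge of the table (not the two in the far left corner, which are background): 46 mm in diameter, 75 mm high with its knob, the straight cylindrical body reaching from the underside to about 40 mm up, about 850 g; grasp it round the body; origin at the centre of its underside, z up
- pad_a: bare round steel pad, 60 mm in diameter and 4 mm thick, fixed on the low wooden board (86 x 292 mm, 8 mm thick, flat on the table): at one end of the row. The four identical pads lie in one straight row a, b, c, d, 70 mm from centre to centre; the top of a pad is 12 mm above the table. Origin at the centre of its underside (4 mm below its top); its y axis runs along the row from pad_d towards pad_a
- pad_b: bare round steel pad, 60 mm in diameter and 4 mm thick, fixed on the low wooden board (86 x 292 mm, 8 mm thick, flat on the table): next to pad_a. The four identical pads lie in one straight row a, b, c, d, 70 mm from centre to centre; the top of a pad is 12 mm above the table. Origin at the centre of its underside (4 mm below its top); its y axis runs along the row from pad_d towards pad_a
- pad_c: bare round steel pad, 60 mm in diameter and 4 mm thick, fixed on the low wooden board (86 x 292 mm, 8 mm thick, flat on the table): next to pad_d. The four identical pads lie in one straight row a, b, c, d, 70 mm from centre to centre; the top of a pad is 12 mm above the table. Origin at the centre of its underside (4 mm below its top); its y axis runs along the row from pad_d towards pad_a
- pad_d: bare round steel pad, 60 mm in diameter and 4 mm thick, fixed on the low wooden board (86 x 292 mm, 8 mm thick, flat on the table): at the other end of the row. The four identical pads lie in one straight row a, b, c, d, 70 mm from centre to centre; the top of a pad is 12 mm above the table. Origin at the centre of its underside (4 mm below its top); its y axis runs along the row from pad_d towards pad_a
- stopwatch: black digital stopwatch beside the wooden board (not the one by the instruments on the right), 62 x 61 x 17 mm, lying on the table just beyond one end of the row, about 80 mm from the centre of the end pad (a black roll of tape lies beyond the other end); it marks the end where the smallest weight goes; origin at the centre of its underside
- loupe: black eye loupe, a round cup 33 mm in diameter and 31 mm high, standing loose among the weights; not to be moved. A box-shaped instrument, 225 mm high, stands 85 mm or more behind the loupe and weights at the right, so carry those to the left before moving ahead to the board; origin at the centre of its underside
Things that resemble listed ones, but are neither listed nor needed, are in the scene too. What is shaped like the weight_small but turquoise is not meant. What is shaped like the weight_medium but green is not meant.

How it is judged:
By the outcome, as a careful person would: the job done as asked, in the order asked, and still so for the second after the job is handed in, with the robot touching nothing.
It also fails if it takes over 112 s, if anything falls off the work surface, if the arm or the gripper's body presses on something with over 40 N, if the wrist force passes 120 N, or if a joint passes its speed limit or range.

ROBOT

A 6-joint arm with a two-finger parallel gripper is mounted at the origin on a cart in front of the work surface, level with it; the furniture and walls round the work are solid. World frame = base frame: x ahead of the robot, y to its left, z up, the work surface at z = 0. Lengths are in m, angles in rad, forces in N, time in s.
With the tool pointing down it reaches from about 0.35 to 0.925 m from the base axis. Payload 6.4 kg.
Tool frame: the origin (TCP) lies midway between the tips of the shut fingers; the grasp point (between the pads) lies 19 mm behind it; z points along the fingers, y is the line along which they close (so a half turn about z gives the same grasp; the last joint's range is limited). The gripper opens to 94 mm and grips with 3 to 60 N. Pads are 16 mm wide; open, the fingers measure 119 mm over their backs; the gripper's body (75 mm by 177 mm) begins 78 mm behind the grasp point.
Start: joints at [-1.324, 0.245, 1.558, -0, 1.339, -0.174], TCP at [0.266, -0.593, 0.205] pointing down, gripper open.
Joint ranges: [-3.13, 3.13], [-1.02, 2.26], [0.13, 2.54], [-0.95, 4.09], [0.21, 2.88], [-2.74, 2.74]. Speed limits (rad/s): [2.57, 2.57, 3.14, 3.14, 3.14, 3.14].

INTERFACE

Orientations are given as a rotation vector (axis times angle).
In Python, from station import * gives the robot as it stands.
- The arm moves only by the tool servo_tool, never from a script. Its argument "motion" is one flat list of numbers, 7 for each row, row after row: the turn, a rotation vector about the tool's x, y, z in rad, then the shift along the tool's x, y, z in m, then the opening, from 0 (shut) to 1 (fully open). A call has exactly 10 rows; each row is the pose to reach, as a shift and turn from the pose commanded when the call began, along the tool's axes at that moment; what a row does not reach only later rows make up. A row lasts 1/10 s, in which the tool goes at most 50 mm and 8.59 degrees, less where a joint would pass 70% of its speed; a pose out of reach is approached as far as the arm can. A call with a gripper value outside its range is refused whole. The fingers move at their own pace and stop on an object; "grip_force" is the grip in N (left out, the last holds). Time passes only in rows, so rows that repeat a pose let the fingers close, or fill a call up. It gives the time, the measured TCP pose, the force, the opening and the grip force at its end, in the units of the state.
- get_obs(): the state, without advancing time (a new reading comes with each control period).
- camera(name): name is "scene" or "side" or "wrist"; returns the picture (384x512x3 uint8, blue, green, red); there is no depth.
- calibration(name): a dict with "mtx" (3x3 intrinsics, pixels), "extrinsics" (4x4, takes a point from camera to world coordinates). Camera axes: x right, y down, z forward; pixel columns grow to the right and rows downward; lengths in m; the calibration is good to about 2 mm. A picture is of the moment at which its call begins: read the wrist's pose just before it. calibration takes no time and is no camera call; for the wrist camera it gives the pose at the moment of the call.
- finish_job(): hands the job in; it is judged then, once.
The state is a dict: "time": time; "joint_positions": joint angles; "qvel": joint speeds; "joint_efforts": joint torques, N m; "ee_pos": TCP position; "tool_rot": TCP orientation; "wrist_force": force on the tool from outside, world axes, zero at the start; "wrist_torque": the same for the moment, N m; "finger_gap": finger opening in m; "grasp_force": force on a finger pad.
Only numpy, scipy, OpenCV 4.12 (cv2) and the standard library are available. Lean on these libraries where they do the work, as an engineer would, in place of code of your own. Each camera call takes 0.05 s, during which the arm holds its last target. There are 200 camera calls.

## Working session

There is one attempt and no reset: what is moved stays moved. The work goes in short steps, Python scripts to look and compute and a tool call to move; the robot and the scene stay as the last step left them, time stands still between calls to the robot, and variables do not carry over. Pictures are saved under pics/ and viewed, at most 14 in all, crops included, and the job is handed in when it is done.

Besides the shell and the picture viewer there is one more tool, called in YAML: its name, and indented under it one key for each argument. servo_tool: Moves the arm, as the interface text tells. Its arguments: {"type":"object","properties":{"motion":{"type":"array"},"grip_force":{"type":"number"}},"required":["motion"]}

```bash
mkdir -p pics; ls
python3 - <<'E'
from station import *
import cv2,numpy as np
np.set_printoptions(precision=4,suppress=True)
for n in("scene","side","wrist"):
    c=calibration(n);im=camera(n);cv2.imwrite(f"pics/{n}0.png",im);print(n,c["mtx"],c["extrinsics"])
a=cv2.imread("pics/scene0.png");cv2.imwrite("pics/s0.png",cv2.resize(a,(800,600),interpolation=cv2.INTER_CUBIC))
o=get_obs();print(o)
E
```

```text
pics
scene [[383.932    0.     245.3261]
 [  0.     383.932  190.4834]
 [  0.       0.       1.    ]] [[-0.8168 -0.3035  0.4907 -0.0191]
 [-0.5765  0.3946 -0.7155  0.7602]
 [ 0.0235 -0.8673 -0.4972  0.613 ]
 [ 0.      0.      0.      1.    ]]
side [[449.2875   0.     253.9521]
 [  0.     449.2875 196.8427]
 [  0.       0.       1.    ]] [[-0.9848 -0.1065  0.1371  0.3891]
 [-0.1734  0.6399 -0.7486  0.9329]
 [-0.008  -0.761  -0.6487  0.9292]
 [ 0.      0.      0.      1.    ]]
wrist [[309.8048   0.     257.8947]
 [  0.     309.8048 196.7182]
 [  0.       0.       1.    ]] [[ 0.4076 -0.8813 -0.2392  0.3361]
 [-0.9132 -0.3944 -0.103  -0.5623]
 [-0.0036  0.2604 -0.9655  0.3838]
 [ 0.      0.      0.      1.    ]]
{'time': 0.15, 'joint_positions': array([-1.3241,  0.2457,  1.5587,  0.    ,  1.3387, -0.1741]), 'qvel': array([-0.    , -0.0009, -0.003 ,  0.0018,  0.    ,  0.0002]), 'joint_efforts': array([ -0.    , -41.6266, -31.4982,   0.0685,   0.0316,  -0.0001]), 'ee_pos': array([ 0.2654, -0.5929,  0.2046]), 'tool_rot': array([-3.0709, -0.6558,  0.0001]), 'wrist_force': array([-0.4787, -1.1482,  0.3036]), 'wrist_torque': array([ 0.0498, -0.0384,  0.0391]), 'grasp_force': 0.0, 'finger_gap': 0.09391459761828963}
```

View pics/s0.png

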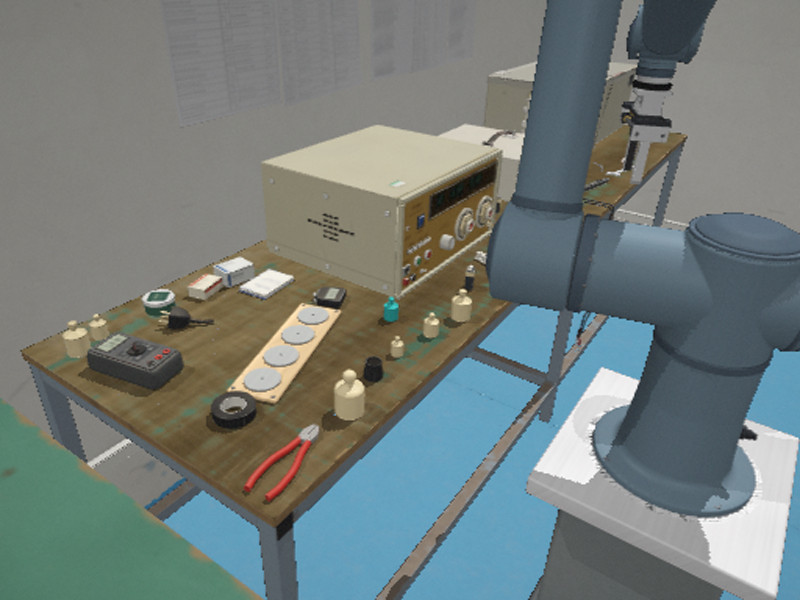

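View pics/side0.png

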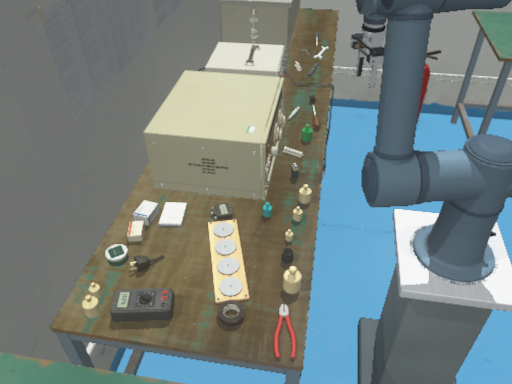

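View pics/wrist0.png

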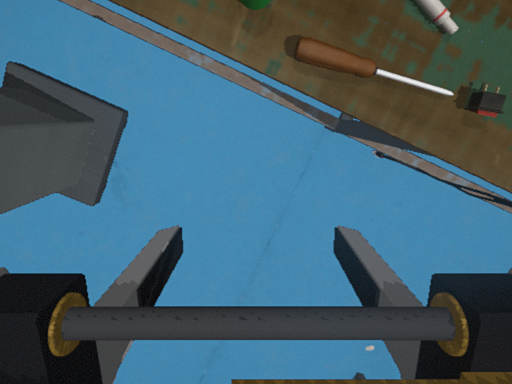

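Side view (512×384): the candidates for the brass weights are front row large (292,281), tiny (289,236), small (298,214) and medium (305,195). The two at (90,305) and (94,289) are the background pair in the far left corner, and turquoise (267,211) and green (307,133) are the decoys. The loupe is at (288,256). The pads run from (223,230) to (231,287), with the stopwatch at (222,212), so that is the smallest weight's end, and the tape is at (231,313). Next I confirm this in an enlarged crop and measure roughly.

```bash
cat > h.py <<'E'
from station import *
import cv2,numpy as np
from scipy.spatial.transform import Rotation as R
np.set_printoptions(precision=4,suppress=True)
def ray(c,u,v,z):
    K,T=c["mtx"],c["extrinsics"]
    d=T[:3,:3]@np.linalg.solve(K,[u,v,1.]);p=T[:3,3];return p+d*(z-p[2])/d[2]
def proj(c,P):
    K,T=c["mtx"],c["extrinsics"]
    q=(np.atleast_2d(P)-T[:3,3])@T[:3,:3];return (q/q[:,2:])@K.T[:,:2]
E
python3 - <<'E'
from h import *
a=cv2.imread("pics/side0.png")[175:325,190:330]
cv2.imwrite("pics/side_c.png",cv2.resize(a,None,fx=4,fy=4,interpolation=cv2.INTER_CUBIC))
c=calibration("side")
for n,u,v,z in[("med",305,195,.03),("small",298,214,.023),("tiny",289,236,.019),("loupe",288,256,.016),("large",292,281,.037),("p1",223.5,229.5,.012),("p2",225.5,247,.012),("p3",228,266,.012),("p4",230.5,287,.012),("watch",222,212,.015),("turq",267,211,.02)]: print(n,ray(c,u,v,z))
E
```

```text
med [ 0.4248 -0.1393  0.03  ]
small [ 0.4379 -0.0568  0.023 ]
tiny [0.454  0.0346 0.019 ]
loupe [0.4482 0.1075 0.016 ]
large [0.4272 0.2081 0.037 ]
p1 [0.6448 0.0329 0.012 ]
p2 [0.6238 0.0996 0.012 ]
p3 [0.6019 0.1659 0.012 ]
p4 [0.5805 0.2332 0.012 ]
watch [ 0.6653 -0.0367  0.015 ]
turq [ 0.5312 -0.058   0.02  ]
```

View pics/side_c.png

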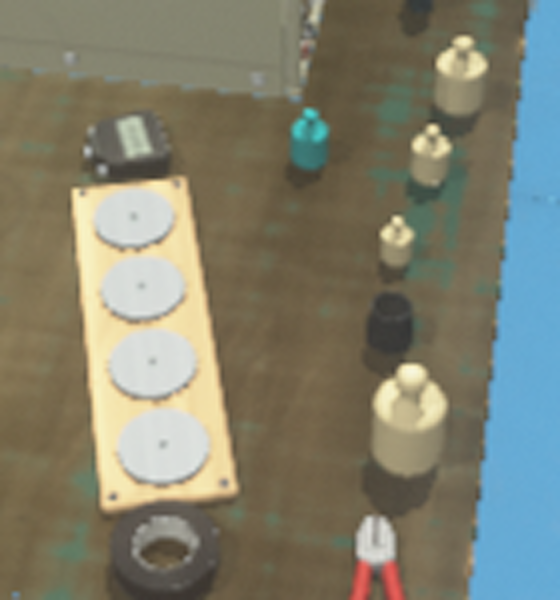

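The crop confirms it: four plain brass weights near the front edge (large, tiny, small and medium, front to back in the view), turquoise set apart, and the stopwatch at the pad end with world x=0.645, y=0.033. I'll move over the area for wrist views.

servo_tool:
  motion: [0,0,-0.1,0.02,-0.02,-0.015,1,0,0,-0.2,0.05,-0.05,-0.03,1,0,0,-0.3,0.09,-0.09,-0.045,1,0,0,-0.4,0.13,-0.13,-0.06,1,0,0,-0.5,0.17,-0.17,-0.07,1,0,0,-0.6,0.21,-0.21,-0.07,1,0,0,-0.7,0.24,-0.25,-0.07,1,0,0,-0.8,0.275,-0.29,-0.07,1,0,0,-0.9,0.305,-0.32,-0.07,1,0,0,-1,0.325,-0.34,-0.07,1]

```text
time: 1.15
ee_pos: [0.4219, -0.1522, 0.2754]
tool_rot: [2.378, 2.053, 0.0]
wrist_force: [1.2, 0.1, 0.4]
finger_gap: 0.0938
grasp_force: 0.0
```

```bash
cat >> h.py <<'E'
def snap(n):
    import pickle
    c=calibration("wrist");im=camera("wrist");cv2.imwrite(f"pics/{n}.png",im);pickle.dump((c,get_obs()),open(f"pics/{n}.pkl","wb"));return c,im
def load(n):
    import pickle
    c,o=pickle.load(open(f"pics/{n}.pkl","rb"));return c,cv2.imread(f"pics/{n}.png"),o
E
python3 -c "
from h import *
snap('w1')"
```

servo_tool:
  motion: [0,0,0,0.02,0,0,1,0,0,0,0.05,0,0,1,0,0,0,0.09,0,0,1,0,0,0,0.13,0,0,1,0,0,0,0.17,0,0,1,0,0,0,0.2,0,0,1,0,0,0,0.23,0,0,1,0,0,0,0.25,0,0,1,0,0,0,0.25,0,0,1,0,0,0,0.25,0,0,1]

```text
time: 2.2
ee_pos: [0.459, 0.0927, 0.2752]
tool_rot: [-2.381, -2.049, 0.001]
wrist_force: [0.5, -0.3, -0.1]
finger_gap: 0.094
grasp_force: 0.0
```

```bash
python3 -c "
from h import *
snap('w2');print(get_obs()['ee_pos'])
a=np.hstack([cv2.imread('pics/w1.png'),cv2.imread('pics/w2.png')])
cv2.imwrite('pics/w12.png',cv2.resize(a,(800,300),interpolation=cv2.INTER_AREA))"
```

```text
[0.4591 0.0923 0.2752]
```

View pics/w2.png

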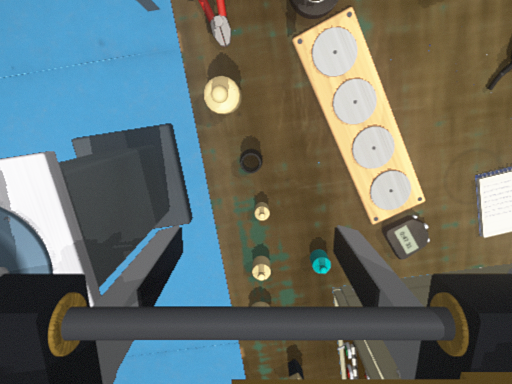

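Wrist view: large (222,95), loupe (251,160), tiny (261,212), small (261,268) and medium behind the rod at (260,300). Pads are at (335,52), (354,102), (374,148) and (391,190), with the stopwatch at (407,237) and turquoise at (320,262). I'll segment these for precise positions.

```bash
cat >> h.py <<'E'
from scipy.optimize import minimize
W={"tiny":(.011,.037,.019),"small":(.014,.046,.024),"medium":(.019,.062,.033),"large":(.023,.075,.040)}
t=np.linspace(0,2*np.pi,40)
def ring(x,y,z,r): return np.c_[x+r*np.cos(t),y+r*np.sin(t),0*t+z]
def hull(c,S,parts):
    m=np.zeros((384*S,512*S),np.uint8)
    for P in parts:
        h=cv2.convexHull((proj(c,np.vstack(P))*S+S/2-.5).astype(np.float32)).round().astype(int);cv2.fillConvexPoly(m,h,255)
    return m
def mw(x,y,w,z0=0):
    r,H,b=W[w];k=.42*r
    return [[ring(x,y,z0,r),ring(x,y,z0+b,r)],[ring(x,y,z0+b,r*.9),ring(x,y,z0+b+.25*(H-b),k)],[ring(x,y,z0+H-2*k,k),ring(x,y,z0+H-.004,k)]]
def blob(mask,uv,rad=40):
    n,l,s,ce=cv2.connectedComponentsWithStats(mask)
    i=min(range(1,n),key=lambda i:np.hypot(*(ce[i]-uv))+(1e3 if s[i,4]<40 else 0));return l==i,s[i],ce[i]
def fit(c,mask,w,xy,z0=0):
    S=4;M=cv2.resize(mask.astype(np.uint8)*255,None,fx=S,fy=S,interpolation=cv2.INTER_LINEAR)>127
    f=lambda p:np.count_nonzero((hull(c,S,mw(p[0],p[1],w,z0))>0)^M)/M.sum()
    r=minimize(f,xy,method="Nelder-Mead",options=dict(initial_simplex=[xy,np.add(xy,[.004,0]),np.add(xy,[0,.004])],xatol=1e-4));return r.x,r.fun
def brass(im):
    h,s,v=cv2.split(cv2.cvtColor(im,cv2.COLOR_BGR2HSV))
    return ((h>12)&(h<35)&(v>135)&(s>25)&(s<170)).astype(np.uint8)
E
python3 - <<'E'
from h import *
A={"large":(.427,.208),"tiny":(.454,.035),"small":(.438,-.057),"medium":(.425,-.139)}
vis=[]
for n in("w1","w2"):
    c,im,o=load(n);m=brass(im)
    for w in A:
        r,H,b=W[w];uv=proj(c,[*A[w],b])[0]
        if not(5<uv[0]<507 and 5<uv[1]<379):continue
        bl,s,ce=blob(m,uv);p,f=fit(c,bl,w,A[w]);print(n,w,uv,s,p,round(f,3))
        cv2.drawContours(im,cv2.findContours(hull(c,1,mw(*p,w)),cv2.RETR_EXTERNAL,cv2.CHAIN_APPROX_NONE)[0],-1,(0,0,255),1)
    h,s,v=cv2.split(cv2.cvtColor(im,cv2.COLOR_BGR2HSV));g=((s<30)&(v>140)).astype(np.uint8)
    for P in[(.645,.033),(.624,.0996),(.602,.166),(.58,.233)]:
        uv=proj(c,[*P,.012])[0]
        if not(5<uv[0]<507 and 5<uv[1]<379):continue
        bl,s,ce=blob(g,uv);cc=cv2.findContours(bl.astype(np.uint8),cv2.RETR_EXTERNAL,cv2.CHAIN_APPROX_NONE)[0][0]
        e=cv2.fitEllipse(cv2.convexHull(cc));print(n,"pad",s,e,ray(c,*e[0],.012)[:2])
        cv2.ellipse(im,e,(255,0,0),1)
    vis.append(im)
a=np.hstack([vis[0][60:330,130:400],vis[1][30:300,180:450]]);cv2.imwrite("pics/fit.png",cv2.resize(a,None,fx=1.48,fy=1.48,interpolation=cv2.INTER_CUBIC))
E
```

```text
w1 tiny [260.3102  19.9157] [254  12  18  24 332] [0.4563 0.0327] 0.078
w1 small [258.4545  97.2867] [252  88  21  25 417] [ 0.4421 -0.0613] 0.117
w1 medium [257.8466 160.6784] [247 153  29  30 699] [ 0.4276 -0.1509] 0.061
w2 large [218.3847  86.0463] [ 204   76   36   38 1115] [0.4284 0.1971] 0.035
w2 tiny [259.744 207.558] [254 206  16  15 180] [0.4556 0.0238] 0.245
w2 small [258.3455 266.7976] [252 264  19  17 246] [ 0.441  -0.0683] 0.527
w2 medium [257.9763 317.366 ] [252 264  19  17 246] [ 0.4257 -0.1355] 3.918
w2 pad [ 371  171   40   38 1200] ((390.1888122558594, 189.70162963867188), (36.939918518066406, 41.073822021484375), 54.473236083984375) [0.6473 0.0313]
w2 pad [ 353  127   41   41 1340] ((372.8886413574219, 147.030029296875), (39.415794372558594, 43.109840393066406), 46.45925521850586) [0.6256 0.0975]
w2 pad [ 333   79   43   45 1508] ((354.30621337890625, 101.06768798828125), (41.57036590576172, 45.77309036254883), 31.088592529296875) [0.6039 0.1638]
w2 pad [ 312   27   45   49 1699] ((334.2810974121094, 51.32721710205078), (43.93754959106445, 48.998077392578125), 19.386035919189453) [0.5823 0.2303]
```

View pics/fit.png

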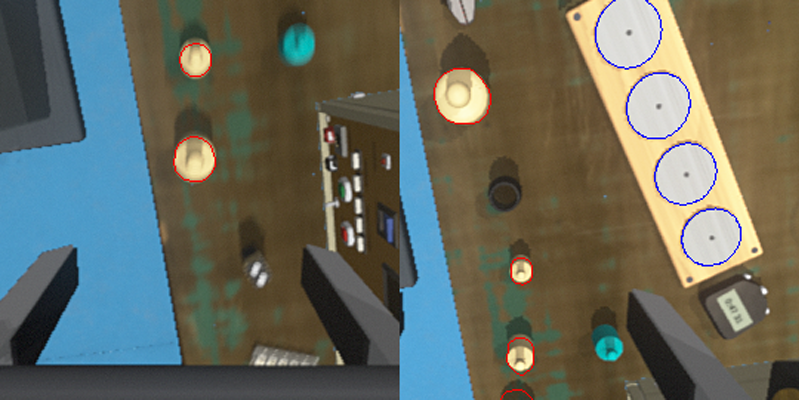

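Pads a to d, starting at the stopwatch: (.6473,.0313), (.6256,.0975), (.6039,.1638) and (.5823,.2303). The spacing comes out at 70 mm. Weight fits: tiny (.456,.033), small (.442,-.061), medium (.428,-.151) and large (.428,.197). I'll hover over tiny first and refine its position.

servo_tool:
  motion: [0,0,0,-0.01,0.001,0.015,0.5,0,0,0,-0.02,0.002,0.035,0.5,0,0,0,-0.03,0.003,0.06,0.5,0,0,0,-0.045,0.004,0.09,0.5,0,0,0,-0.055,0.005,0.12,0.5,0,0,0,-0.06,0.006,0.145,0.5,0,0,0,-0.06,0.006,0.16,0.5,0,0,0,-0.06,0.006,0.17,0.5,0,0,0,-0.06,0.006,0.17,0.5,0,0,0,-0.06,0.006,0.17,0.5]

```text
time: 3.25
ee_pos: [0.4564, 0.0323, 0.1057]
tool_rot: [2.382, 2.048, 0.0]
wrist_force: [0.5, 0.2, 0.5]
finger_gap: 0.0469
grasp_force: 0.0
```

```bash
cat >> h.py <<'E'
def look(n,w,xy):
    c,im=snap(n);o=get_obs();bl,s,ce=blob(brass(im),proj(c,[*xy,W[w][2]])[0]);p,f=fit(c,bl,w,xy)
    Rm=R.from_rotvec(o["tool_rot"]).as_matrix();e=o["ee_pos"]
    print(w,"xy",p,"err",round(f,3),"ee",e,"yaw",np.arctan2(Rm[1,0],Rm[0,0]),"tool shift",Rm.T@(np.r_[p,0.004]-e),s)
    cv2.drawContours(im,cv2.findContours(hull(c,1,mw(*p,w)),cv2.RETR_EXTERNAL,cv2.CHAIN_APPROX_NONE)[0],-1,(0,0,255),1)
    cv2.imwrite(f"pics/{n}v.png",im)
E
python3 -c "
from h import *
look('t1','tiny',(.4563,.0327))"
```

```text
tiny xy [0.4557 0.0251] err 0.157 ee [0.4568 0.0324 0.1063] yaw 1.4204264583073722 tool shift [-0.0073 -0.0002  0.1023] [245 193  25  28 508]
```

View pics/t1v.png

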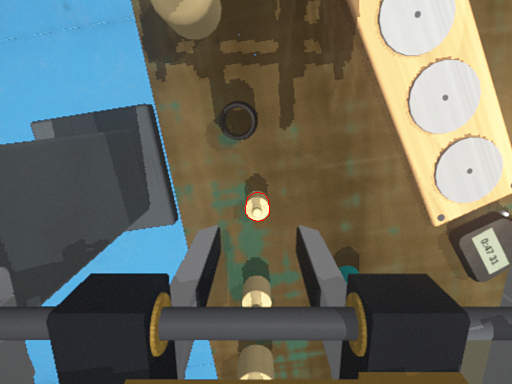

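```bash
python3 -c "
from h import *
c,im,o=load('t1')
for v in range(172,226,2): print(v,im[v,257],im[v,250],end=' | ')
print(proj(c,[[.4557,.0327,0],[.4557,.0437,0],[.4557,.0217,.019],[.4557,.0327,.037],[.4557,.0217,0]]))
a=im[165:235,215:300];cv2.imwrite('pics/t1c.png',cv2.resize(a,None,fx=7,fy=7,interpolation=cv2.INTER_CUBIC))"
```

```text
172 [ 55  93 111] [ 60  95 114] | 174 [37 60 72] [ 56  93 112] | 176 [41 62 78] [45 78 96] | 178 [42 65 77] [38 62 74] | 180 [40 63 77] [43 66 78] | 182 [41 65 77] [43 65 78] | 184 [41 64 77] [42 69 80] | 186 [42 65 80] [42 64 79] | 188 [43 66 78] [46 66 78] | 190 [47 74 89] [43 65 78] | 192 [ 82 116 131] [51 74 88] | 194 [ 85 118 130] [ 72 102 113] | 196 [ 91 126 141] [ 74 101 114] | 198 [128 179 199] [ 93 131 144] | 200 [133 181 205] [165 229 246] | 202 [132 183 206] [170 231 246] | 204 [124 174 195] [172 233 246] | 206 [131 179 202] [171 231 245] | 208 [112 157 179] [165 226 242] | 210 [198 251 255] [157 222 237] | 212 [207 251 254] [169 230 243] | 214 [213 252 254] [169 231 245] | 216 [206 251 254] [176 237 252] | 218 [199 249 255] [114 158 171] | 220 [117 174 199] [ 78 104  79] | 222 [ 53  88 109] [ 83 109  86] | 224 [ 54  88 110] [ 79 108  85] | [[255.9171 195.6598]
 [254.1356 184.5102]
 [257.6604 212.7196]
 [255.667  207.0028]
 [257.6647 206.5978]]
```

View pics/t1c.png

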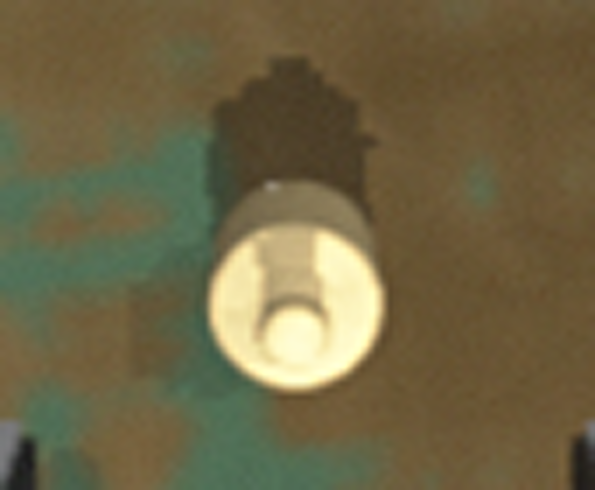

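```bash
cat >> h.py <<'E'
def top(n,w,xy,new=True,z0=0):
    c,im,o=(snap(n) and load(n)) if new else load(n)
    v=cv2.cvtColor(im,cv2.COLOR_BGR2HSV)[:,:,2]
    bl,s,ce=blob(((v>155)&(brass(im)>0)).astype(np.uint8),proj(c,[*xy,z0+W[w][2]])[0])
    cc=cv2.findContours(bl.astype(np.uint8),cv2.RETR_EXTERNAL,cv2.CHAIN_APPROX_NONE)[0]
    e=cv2.fitEllipse(cv2.convexHull(max(cc,key=len)));p=ray(c,*e[0],z0+W[w][2])
    Rm=R.from_rotvec(o["tool_rot"]).as_matrix();q=o["ee_pos"];d=np.linalg.norm(p-c["extrinsics"][:3,3])
    print(w,"xy",p[:2],"ell",np.array(e[0]),np.array(e[1]),"exp",2*W[w][0]*309.8/d,"ee",q,"yaw",np.arctan2(Rm[1,0],Rm[0,0]),"shift",Rm.T@(np.r_[p[:2],z0+.004]-q))
E
python3 -c "
from h import *
top('t1','tiny',(.4557,.0251),False)
top('w2','tiny',(.4557,.0251),False)
top('w2','small',(.441,-.068),False)
top('w2','large',(.4284,.1971),False)"
```

```text
tiny xy [0.4557 0.026 ] ell [256.8933 208.1875] [23.8006 24.6667] exp 24.479548232831597 ee [0.4568 0.0324 0.1063] yaw 1.4204264583073722 shift [-0.0064 -0.0003  0.1023]
tiny xy [0.4557 0.0261] ell [261.7909 213.0679] [14.0554 15.0183] exp 14.878182049056836 ee [0.4591 0.0923 0.2752] yaw 1.4202736221222785 shift [-0.0658  0.0067  0.2713]
small xy [ 0.4412 -0.0659] ell [261.2611 271.7032] [16.2515 18.5405] exp 17.68018692265613 ee [0.4591 0.0923 0.2752] yaw 1.4202736221222785 shift [-0.159   0.0062  0.2713]
large xy [0.429  0.1971] ell [221.5382  94.7778] [35.5762 38.3306] exp 34.12409524022418 ee [0.4591 0.0923 0.2752] yaw 1.4202736221222785 shift [ 0.0992 -0.0453  0.2712]
```

servo_tool:
  motion: [0,0,0,-0.003,0,0.01,0.5,0,0,0,-0.0065,0,0.03,0.5,0,0,0,-0.0065,0,0.055,0.5,0,0,0,-0.0065,0,0.08,0.5,0,0,0,-0.0065,0,0.095,0.5,0,0,0,-0.0065,0,0.101,0.5,0,0,0,-0.0065,0,0.101,0.5,0,0,0,-0.0065,0,0.101,0.5,0,0,0,-0.0065,0,0.101,0.1,0,0,0,-0.0065,0,0.101,0.1]
  grip_force: 20

```text
time: 4.3
ee_pos: [0.456, 0.0262, 0.0053]
tool_rot: [2.38, 2.048, 0.002]
wrist_force: [0.3, -0.3, -0.2]
finger_gap: 0.0344
grasp_force: 0.0
```

servo_tool:
  motion: [0,0,0,0,0,0,0.1,0,0,0,0,0,0,0.1,0,0,0,0,0,0,0.1,0,0,0,0,0,0,0.1,0,0,0,0,0,0,0.1,0,0,0,0,0,-0.005,0.1,0,0,0,0,0,-0.02,0.1,0,0,0,0,0,-0.04,0.1,0,0,0,0,0,-0.055,0.1,0,0,0,0,0,-0.06,0.1]

```text
time: 5.3
ee_pos: [0.4561, 0.0262, 0.0658]
tool_rot: [2.38, 2.047, 0.003]
wrist_force: [0.0, 0.1, 0.0]
finger_gap: 0.021
grasp_force: 20.0
```

servo_tool:
  motion: [0,0,-0.05,0.002,0.012,0,0.1,0,0,-0.1,0.007,0.04,0,0.1,0,0,-0.17,0.014,0.075,0,0.1,0,0,-0.24,0.02,0.11,0,0.1,0,0,-0.31,0.026,0.145,0,0.1,0,0,-0.38,0.03,0.17,0,0.1,0,0,-0.44,0.0335,0.184,0,0.1,0,0,-0.466,0.0335,0.188,0,0.1,0,0,-0.466,0.0335,0.188,0,0.1,0,0,-0.466,0.0335,0.188,0,0.1]

```text
time: 6.3
ee_pos: [0.6449, 0.0314, 0.0638]
tool_rot: [-1.844, -2.541, 0.001]
wrist_force: [-0.0, 0.4, -1.6]
finger_gap: 0.0213
grasp_force: 20.0
```

```bash
python3 -c "
from h import *
c,im=snap('a1');o=get_obs();print(o['ee_pos'],o['tool_rot'],o['wrist_force'])
h,s,v=cv2.split(cv2.cvtColor(im,cv2.COLOR_BGR2HSV));g=((s<30)&(v>140)).astype(np.uint8)
for P in [(.6473,.0313),(.6256,.0975),(.6039,.1638),(.5823,.2303)]:
    uv=proj(c,[*P,.012])[0];bl,st,ce=blob(g,uv);cc=cv2.findContours(bl.astype(np.uint8),cv2.RETR_EXTERNAL,cv2.CHAIN_APPROX_NONE)[0]
    e=cv2.fitEllipse(cv2.convexHull(max(cc,key=len)));print(uv,st,e,ray(c,*e[0],.012)[:2])
    cv2.polylines(im,[proj(c,ring(*P,.012,.03)).round().astype(int)],True,(0,0,255),1)
T=R.from_rotvec(o['tool_rot']).as_matrix();e=o['ee_pos']
for q in hull(c,1,mw(e[0],e[1],'tiny',e[2]-.0053)),:
    cv2.drawContours(im,cv2.findContours(q,cv2.RETR_EXTERNAL,cv2.CHAIN_APPROX_NONE)[0],-1,(255,0,0),1)
cv2.imwrite('pics/a1v.png',cv2.resize(im,(800,600),interpolation=cv2.INTER_CUBIC))"
```

```text
[0.645  0.0314 0.064 ] [-1.8445 -2.5418  0.001 ] [-0.3344 -0.087  -0.8006]
[259.3488 214.1172] [ 223  179   75   54 2900] ((259.5533447265625, 209.91522216796875), (60.83135986328125, 76.74423217773438), 90.80172729492188) [0.6464 0.0346]
[259.2176 122.8062] [ 219   82   81   83 5219] ((259.34521484375, 123.00709533691406), (80.44075775146484, 82.89510345458984), 6.235953330993652) [0.6257 0.0974]
[259.1101  15.3884] [ 216    0   88   65 4678] ((259.3814697265625, 15.657548904418945), (87.68348693847656, 97.04391479492188), 179.67005920410156) [0.6041 0.1637]
[ 259.2398 -112.939 ] [ 216    0   88   65 4678] ((259.3814697265625, 15.657548904418945), (87.68348693847656, 97.04391479492188), 179.67005920410156) [0.6041 0.1637]
```

View pics/a1v.png

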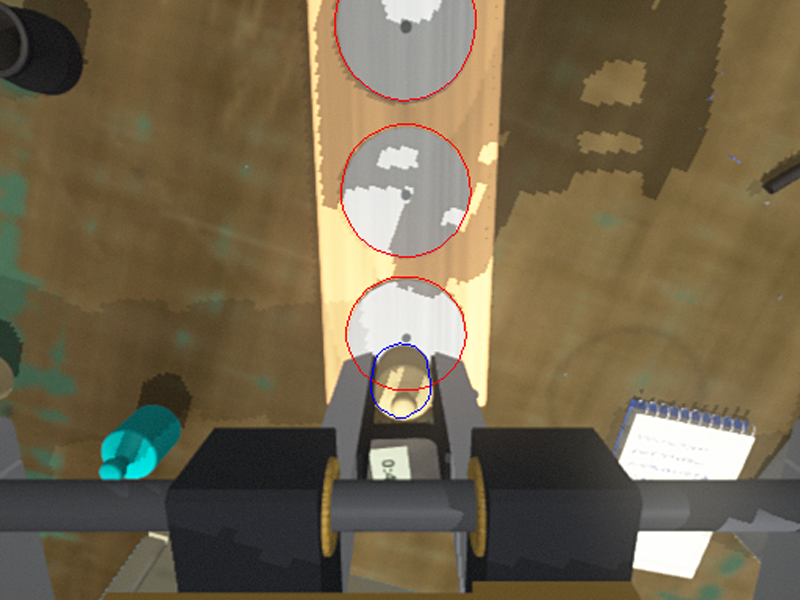

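The pad overlay matches to about 0.3 mm and the held weight sits where it was modelled. The tool needs +2 mm in tool y, then I lower and release.

servo_tool:
  motion: [0,0,0,-0.0005,0.001,0.005,0.1,0,0,0,-0.0005,0.002,0.015,0.1,0,0,0,-0.0005,0.002,0.027,0.1,0,0,0,-0.0005,0.002,0.037,0.1,0,0,0,-0.0005,0.002,0.042,0.1,0,0,0,-0.0005,0.002,0.044,0.1,0,0,0,-0.0005,0.002,0.045,0.1,0,0,0,-0.0005,0.002,0.046,0.1,0,0,0,-0.0005,0.002,0.046,0.1,0,0,0,-0.0005,0.002,0.046,0.1]

```text
time: 7.35
ee_pos: [0.6484, 0.0315, 0.0188]
tool_rot: [1.844, 2.543, 0.0]
wrist_force: [0.3, -0.3, -1.2]
finger_gap: 0.0216
grasp_force: 20.0
```

servo_tool:
  motion: [0,0,0,0,-0.001,0.0005,0.1,0,0,0,0,-0.001,0.001,0.1,0,0,0,0,-0.001,0.001,0.1,0,0,0,0,-0.001,0.001,0.3,0,0,0,0,-0.001,0.001,0.5,0,0,0,0,-0.001,0.001,0.5,0,0,0,0,-0.001,0.001,0.5,0,0,0,0,-0.001,-0.01,0.5,0,0,0,0,-0.001,-0.03,0.5,0,0,0,0,-0.001,-0.06,0.5]

```text
time: 8.35
ee_pos: [0.6459, 0.0313, 0.0781]
tool_rot: [-1.843, -2.541, 0.002]
wrist_force: [0.8, -0.2, -0.4]
finger_gap: 0.047
grasp_force: 0.0
```

servo_tool:
  motion: [0,0,0,0.008,-0.025,-0.02,0.5,0,0,0,0.023,-0.07,-0.03,0.5,0,0,-0.07,0.04,-0.115,-0.03,0.5,0,0,-0.15,0.055,-0.155,-0.03,0.5,0,0,-0.23,0.05,-0.185,-0.03,0.5,0,0,-0.3,0.03,-0.2,-0.03,0.5,0,0,-0.37,0.005,-0.213,-0.03,0.5,0,0,-0.43,-0.018,-0.222,-0.03,0.5,0,0,-0.47,-0.029,-0.225,-0.03,0.5,0,0,-0.47,-0.029,-0.225,-0.03,0.5]

```text
time: 9.35
ee_pos: [0.4428, -0.0676, 0.1095]
tool_rot: [1.204, 2.9, -0.0]
wrist_force: [-1.3, 0.3, 0.6]
finger_gap: 0.0473
grasp_force: 0.0
```

servo_tool:
  motion: [0,0,0,0,0,0,0.5,0,0,0,0,0,0,0.5,0,0,0,0,0,0,0.5,0,0,0,0,0,0,0.5,0,0,0,0,0,0,0.5,0,0,0,0,0,0,0.5,0,0,0,0,0,0,0.5,0,0,0,0,0,0,0.5,0,0,0,0,0,0,0.5,0,0,0,0,0,0,0.5]

```text
time: 10.35
ee_pos: [0.4423, -0.0663, 0.1084]
tool_rot: [-1.201, -2.903, -0.0]
wrist_force: [0.3, -0.7, 0.8]
finger_gap: 0.0472
grasp_force: 0.0
```

```bash
python3 -c "
from h import *
top('s1','small',(.4412,-.0659))"
```

```text
small xy [ 0.442  -0.0648] ell [257.759  199.5358] [31.2849 32.3808] exp 31.6788399533342 ee [ 0.4423 -0.0663  0.1085] yaw 2.3567483371236095 shift [0.0013 0.0009 0.1045]
```

servo_tool:
  motion: [0,0,0,0.0005,0.0005,0.01,0.5,0,0,0,0.001,0.001,0.03,0.5,0,0,0,0.001,0.001,0.055,0.5,0,0,0,0.001,0.001,0.08,0.5,0,0,0,0.001,0.001,0.095,0.5,0,0,0,0.001,0.001,0.101,0.5,0,0,0,0.001,0.001,0.101,0.5,0,0,0,0.001,0.001,0.101,0.5,0,0,0,0.001,0.001,0.101,0.15,0,0,0,0.001,0.001,0.101,0.15]
  grip_force: 25

```text
time: 11.4
ee_pos: [0.443, -0.0652, 0.0083]
tool_rot: [1.201, 2.901, -0.0]
wrist_force: [0.3, 0.2, -0.1]
finger_gap: 0.0343
grasp_force: 0.0
```

servo_tool:
  motion: [0,0,0,0,0,0,0.15,0,0,0,0,0,0,0.15,0,0,0,0,0,0,0.15,0,0,0,0,0,0,0.15,0,0,0,0,0,0,0.15,0,0,0,0,0,-0.005,0.15,0,0,0,0,0,-0.02,0.15,0,0,0,0,0,-0.04,0.15,0,0,0,0,0,-0.065,0.15,0,0,0,0,0,-0.08,0.15]

```text
time: 12.4
ee_pos: [0.4427, -0.0648, 0.0888]
tool_rot: [1.201, 2.901, 0.001]
wrist_force: [-0.4, -0.2, -1.2]
finger_gap: 0.0268
grasp_force: 25.0
```

servo_tool:
  motion: [0,0,0,0.01,0.01,0,0.15,0,0,0,0.03,0.03,0,0.15,0,0,0,0.055,0.055,0,0.15,0,0,0.08,0.075,0.085,0,0.15,0,0,0.16,0.078,0.125,0,0.15,0,0,0.24,0.06,0.165,0,0.15,0,0,0.32,0.035,0.2,0,0.15,0,0,0.4,0.01,0.225,0,0.15,0,0,0.45,-0.008,0.239,0,0.15,0,0,0.47,-0.0145,0.244,0,0.15]

```text
time: 13.4
ee_pos: [0.6264, 0.0975, 0.0869]
tool_rot: [-1.845, -2.542, -0.0]
wrist_force: [0.6, 0.7, -2.4]
finger_gap: 0.0271
grasp_force: 25.0
```

servo_tool:
  motion: [0,0,0,0,0,0,0.15,0,0,0,0,0,0.005,0.15,0,0,0,0,0,0.015,0.15,0,0,0,0,0,0.025,0.15,0,0,0,0,0,0.03,0.15,0,0,0,0,0,0.03,0.15,0,0,0,0,0,0.03,0.15,0,0,0,0,0,0.03,0.15,0,0,0,0,0,0.03,0.15,0,0,0,0,0,0.03,0.15]

```text
time: 14.4
ee_pos: [0.6253, 0.0975, 0.0579]
tool_rot: [1.844, 2.543, 0.001]
wrist_force: [-0.1, -0.8, -2.3]
finger_gap: 0.0271
grasp_force: 25.0
```

```bash
cat >> h.py <<'E'
def over(n,w,off,P):
    c,im=snap(n);o=get_obs();e=o["ee_pos"];Rm=R.from_rotvec(o["tool_rot"]).as_matrix()
    print("ee",e,"yaw",np.arctan2(Rm[1,0],Rm[0,0]),"shift",Rm.T@(np.r_[P,.0125+off]-e),"F",o["wrist_force"])
    cv2.polylines(im,[proj(c,ring(*P,.012,.03)).round().astype(int)],True,(0,0,255),1)
    cv2.drawContours(im,cv2.findContours(hull(c,1,mw(e[0],e[1],w,e[2]-off)),cv2.RETR_EXTERNAL,cv2.CHAIN_APPROX_NONE)[0],-1,(255,0,0),1)
    cv2.imwrite(f"pics/{n}v.png",im)
E
python3 -c "
from h import *
over('b1','small',.008,(.6256,.0975))"
```

```text
ee [0.6252 0.0975 0.0578] yaw 1.8868134902517109 shift [-0.0001  0.0003  0.0373] F [ 0.1062  0.7543 -1.7512]
```

View pics/b1v.png

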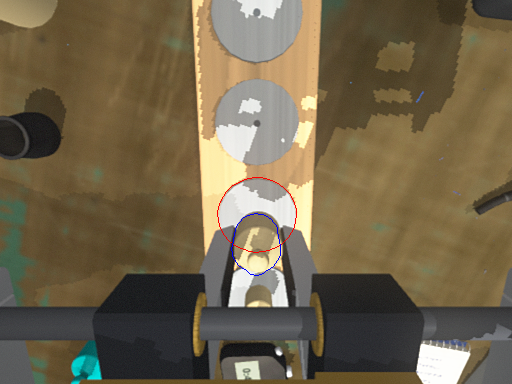

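The held small weight at (257,245) matches its overlay and pad b, and tiny stands on pad a behind the rod at (257,300). I'll lower, release and rise.

servo_tool:
  motion: [0,0,0,0,0,0.005,0.15,0,0,0,0,0,0.015,0.15,0,0,0,0,0,0.025,0.15,0,0,0,0,0,0.032,0.15,0,0,0,0,0,0.035,0.15,0,0,0,0,0,0.0365,0.15,0,0,0,0,0,0.0375,0.15,0,0,0,0,0,0.0375,0.15,0,0,0,0,0,0.0375,0.15,0,0,0,0,0,0.0375,0.15]

```text
time: 15.45
ee_pos: [0.6253, 0.0975, 0.0203]
tool_rot: [1.844, 2.543, 0.001]
wrist_force: [-0.7, -0.3, -2.0]
finger_gap: 0.0271
grasp_force: 25.0
```

servo_tool:
  motion: [0,0,0,0,0,0,0.15,0,0,0,0,0,0,0.3,0,0,0,0,0,0,0.45,0,0,0,0,0,0,0.6,0,0,0,0,0,0,0.6,0,0,0,0,0,0,0.6,0,0,0,0,0,-0.01,0.6,0,0,0,0,0,-0.035,0.6,0,0,0,0,0,-0.075,0.6,0,0,0,0,0,-0.11,0.6]

```text
time: 16.45
ee_pos: [0.6251, 0.0975, 0.1322]
tool_rot: [1.844, 2.543, 0.001]
wrist_force: [0.9, -1.3, -0.3]
finger_gap: 0.0565
grasp_force: 0.0
```

servo_tool:
  motion: [0,0,-0.12,0.001,-0.02,0,0.6,0,0,-0.25,0.003,-0.05,0,0.6,0,0,-0.38,0.006,-0.08,0,0.6,0,0,-0.51,0.009,-0.11,0,0.6,0,0,-0.64,0.011,-0.14,0,0.6,0,0,-0.77,0.012,-0.165,0,0.6,0,0,-0.9,0.013,-0.185,0,0.6,0,0,-1.03,0.013,-0.195,0,0.6,0,0,-1.15,0.013,-0.201,0,0.6,0,0,-1.255,0.013,-0.201,0,0.6]

```text
time: 17.45
ee_pos: [0.4295, 0.0473, 0.1307]
tool_rot: [-0.007, 3.14, -0.0]
wrist_force: [-0.5, 0.6, 0.2]
finger_gap: 0.0564
grasp_force: 0.0
```

servo_tool:
  motion: [0,0,0,0.003,-0.015,0,0.6,0,0,0,0.003,-0.045,0,0.6,0,0,0,0.003,-0.08,0,0.6,0,0,0,0.003,-0.115,0,0.6,0,0,0,0.003,-0.15,0,0.6,0,0,0,0.003,-0.18,0,0.6,0,0,0,0.003,-0.2,0.01,0.6,0,0,0,0.003,-0.205,0.015,0.6,0,0,0,0.003,-0.205,0.015,0.6,0,0,0,0.003,-0.205,0.015,0.6]

```text
time: 18.45
ee_pos: [0.4269, -0.1567, 0.1151]
tool_rot: [0.001, -3.141, -0.001]
wrist_force: [0.9, 0.3, -0.0]
finger_gap: 0.057
grasp_force: 0.0
```

servo_tool:
  motion: [0,0,0,0,0,0,0.6,0,0,0,0,0,0,0.6,0,0,0,0,0,0,0.6,0,0,0,0,0,0,0.6,0,0,0,0,0,0,0.6,0,0,0,0,0,0,0.6,0,0,0,0,0,0,0.6,0,0,0,0,0,0,0.6,0,0,0,0,0,0,0.6,0,0,0,0,0,0,0.6]

```text
time: 19.45
ee_pos: [0.4269, -0.1576, 0.1149]
tool_rot: [0.0, -3.142, -0.0]
wrist_force: [-0.8, -0.5, 0.8]
finger_gap: 0.0565
grasp_force: 0.0
```

```bash
python3 -c "
from h import *
top('m1','medium',(.4276,-.158));print(get_obs()['joint_positions'])"
```

```text
medium xy [ 0.4258 -0.1526] ell [263.4193 199.8558] [42.9583 49.7233] exp 43.36392902721217 ee [ 0.427  -0.1576  0.1149] yaw -3.1414334234287216 shift [0.0011 0.005  0.1109]
[-0.6036 -0.1184  2.1153  0.      1.1447 -2.1746]
```

View pics/m1.png

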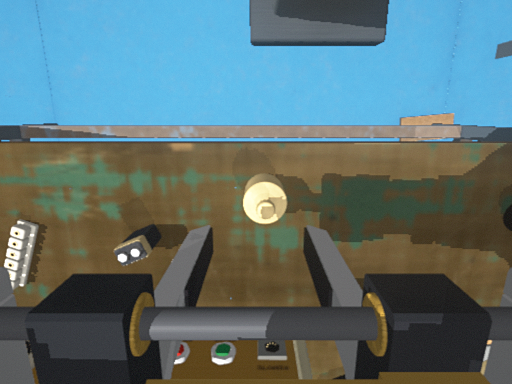

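Medium weight at (264,200). The fitted ellipse includes some lit side, so I correct its centre about 3 mm toward image-down: true xy ≈ (.4286,-.1526).

servo_tool:
  motion: [0,0,0,-0.001,0.003,0.01,0.6,0,0,0,-0.0015,0.005,0.025,0.6,0,0,0,-0.0015,0.005,0.05,0.6,0,0,0,-0.0015,0.005,0.078,0.6,0,0,0,-0.0015,0.005,0.095,0.6,0,0,0,-0.0015,0.005,0.103,0.6,0,0,0,-0.0015,0.005,0.103,0.6,0,0,0,-0.0015,0.005,0.103,0.6,0,0,0,-0.0015,0.005,0.103,0.25,0,0,0,-0.0015,0.005,0.103,0.25]
  grip_force: 40

```text
time: 20.5
ee_pos: [0.4292, -0.153, 0.0129]
tool_rot: [-0.0, 3.14, -0.002]
wrist_force: [-0.2, -0.1, 0.1]
finger_gap: 0.0439
grasp_force: 0.0
```

servo_tool:
  motion: [0,0,0,0,0,0,0.25,0,0,0,0,0,0,0.25,0,0,0,0,0,0,0.25,0,0,0,0,0,0,0.25,0,0,0,0,0,0,0.25,0,0,0,0,0,-0.005,0.25,0,0,0,0,0,-0.02,0.25,0,0,0,0,0,-0.04,0.25,0,0,0,0,0,-0.065,0.25,0,0,0,0,0,-0.085,0.25]

```text
time: 21.5
ee_pos: [0.4278, -0.1524, 0.0973]
tool_rot: [0.001, -3.141, -0.0]
wrist_force: [0.0, 0.2, -4.4]
finger_gap: 0.0368
grasp_force: 40.0
```

servo_tool:
  motion: [0,0,0,0,0.01,0,0.25,0,0,0,0,0.03,0,0.25,0,0,0,0,0.06,0,0.25,0,0,0.05,0,0.095,0,0.25,0,0,0.15,0,0.13,0,0.25,0,0,0.28,0,0.165,0,0.25,0,0,0.42,0,0.195,0,0.25,0,0,0.56,0,0.22,0,0.25,0,0,0.68,0,0.235,0,0.25,0,0,0.75,0,0.24,0,0.25]

```text
time: 22.5
ee_pos: [0.4262, 0.0894, 0.0948]
tool_rot: [-1.151, -2.919, 0.002]
wrist_force: [0.1, 0.0, -2.8]
finger_gap: 0.037
grasp_force: 40.0
```

servo_tool:
  motion: [0,0,0.04,-0.004,0.01,0,0.25,0,0,0.1,-0.013,0.03,0,0.25,0,0,0.17,-0.026,0.06,0,0.25,0,0,0.24,-0.04,0.092,0,0.25,0,0,0.31,-0.054,0.124,0,0.25,0,0,0.38,-0.066,0.15,0,0.25,0,0,0.45,-0.073,0.167,0,0.25,0,0,0.49,-0.0765,0.174,0,0.25,0,0,0.505,-0.0765,0.1755,0,0.25,0,0,0.505,-0.0765,0.1755,0,0.25]

```text
time: 23.5
ee_pos: [0.6024, 0.164, 0.095]
tool_rot: [-1.842, -2.542, 0.004]
wrist_force: [-0.3, -0.1, -4.1]
finger_gap: 0.0369
grasp_force: 40.0
```

servo_tool:
  motion: [0,0,0,0,0,0,0.25,0,0,0,0,0,0.005,0.25,0,0,0,0,0,0.015,0.25,0,0,0,0,0,0.025,0.25,0,0,0,0,0,0.03,0.25,0,0,0,0,0,0.03,0.25,0,0,0,0,0,0.03,0.25,0,0,0,0,0,0.03,0.25,0,0,0,0,0,0.03,0.25,0,0,0,0,0,0.03,0.25]

```text
time: 24.5
ee_pos: [0.6043, 0.1637, 0.0674]
tool_rot: [1.844, 2.543, 0.001]
wrist_force: [-0.7, -0.7, -4.1]
finger_gap: 0.0365
grasp_force: 40.0
```

```bash
python3 -c "
from h import *
over('c1','medium',.0125,(.6039,.1638))"
```

```text
ee [0.6042 0.1637 0.0673] yaw 1.8867978480710372 shift [ 0.0002 -0.0003  0.0423] F [ 0.2115 -0.2333 -5.398 ]
```

View pics/c1v.png

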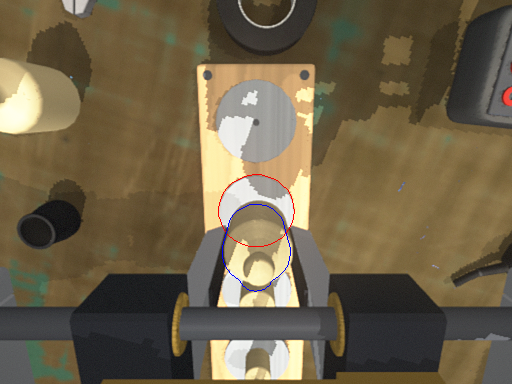

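```bash
python3 -c "
from h import *
c,im,o=load('c1');e=o['ee_pos']
for v in range(192,212,1): print(v,im[v,250:264].mean((0)).astype(int),end=' | ')
x=np.array([np.cos(1.8868),np.sin(1.8868)])
print(proj(c,[[*(e[:2]+.019*x),e[2]-.0125],[*(e[:2]+.021*x),e[2]-.0125]]))
v=cv2.imread('pics/c1v.png')[185:300,200:315];cv2.imwrite('pics/c1c.png',cv2.resize(v,None,fx=5,fy=5,interpolation=cv2.INTER_CUBIC))"
```

```text
192 [195 200 201] | 193 [194 198 200] | 194 [199 204 205] | 195 [218 222 222] | 196 [233 236 236] | 197 [234 237 237] | 198 [235 238 238] | 199 [239 241 240] | 200 [192 204 209] | 201 [115 140 155] | 202 [ 87 118 136] | 203 [ 90 120 139] | 204 [ 92 123 141] | 205 [ 92 123 140] | 206 [ 92 123 140] | 207 [ 91 122 139] | 208 [ 92 123 139] | 209 [ 91 122 139] | 210 [ 92 122 139] | 211 [ 91 122 139] | [[255.9859 203.8653]
 [255.9779 200.8837]]
```

View pics/c1c.png

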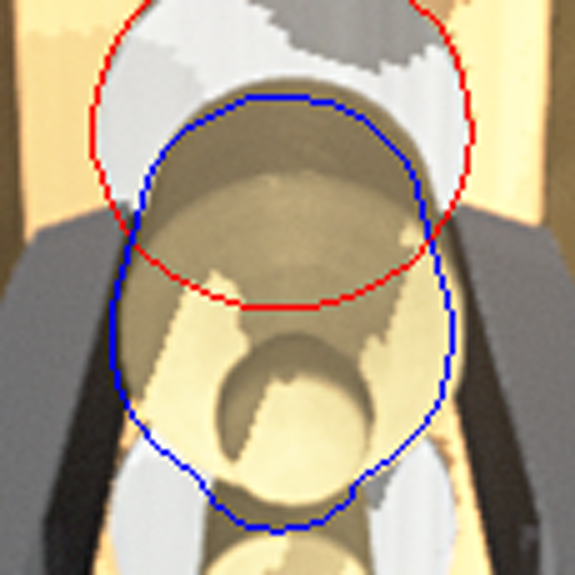

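The held medium weight sits about 2.2 mm toward tool +x of the grip centre: its edge is at row 200.5 against 204 predicted. I'll compensate by −2 mm in tool x, then place it.

servo_tool:
  motion: [0,0,0,-0.001,-0.0005,0.005,0.25,0,0,0,-0.002,-0.001,0.015,0.25,0,0,0,-0.002,-0.001,0.026,0.25,0,0,0,-0.002,-0.001,0.035,0.25,0,0,0,-0.002,-0.001,0.039,0.25,0,0,0,-0.002,-0.001,0.041,0.25,0,0,0,-0.002,-0.001,0.0425,0.25,0,0,0,-0.002,-0.001,0.0425,0.25,0,0,0,-0.002,-0.001,0.0425,0.25,0,0,0,-0.002,-0.001,0.0425,0.25]

```text
time: 25.55
ee_pos: [0.604, 0.1615, 0.0248]
tool_rot: [1.844, 2.543, 0.001]
wrist_force: [0.0, -0.7, -4.5]
finger_gap: 0.0371
grasp_force: 40.0
```

servo_tool:
  motion: [0,0,0,0,0,0,0.25,0,0,0,0,0,0,0.45,0,0,0,0,0,0,0.6,0,0,0,0,0,0,0.7,0,0,0,0,0,0,0.7,0,0,0,0,0,0,0.7,0,0,0,0,0,-0.01,0.7,0,0,0,0,0,-0.035,0.7,0,0,0,0,0,-0.075,0.7,0,0,0,0,0,-0.11,0.7]

```text
time: 26.55
ee_pos: [0.6038, 0.1615, 0.1366]
tool_rot: [1.844, 2.543, 0.001]
wrist_force: [0.8, -0.1, -0.1]
finger_gap: 0.0654
grasp_force: 0.0
```

servo_tool:
  motion: [0,0,0,0.006,-0.01,0,0.8,0,0,0,0.018,-0.032,0,0.8,0,0,0,0.036,-0.064,0,0.8,0,0,0,0.055,-0.098,0,0.8,0,0,0,0.072,-0.128,0.005,0.8,0,0,0,0.083,-0.147,0.01,0.8,0,0,0,0.088,-0.155,0.015,0.8,0,0,0,0.088,-0.155,0.015,0.8,0,0,0,0.088,-0.155,0.015,0.8,0,0,0,0.088,-0.155,0.015,0.8]

```text
time: 27.55
ee_pos: [0.4303, 0.1968, 0.1199]
tool_rot: [1.845, 2.542, 0.001]
wrist_force: [0.0, -0.8, -0.1]
finger_gap: 0.075
grasp_force: 0.0
```

servo_tool:
  motion: [0,0,0,0,0,0,0.8,0,0,0,0,0,0,0.8,0,0,0,0,0,0,0.8,0,0,0,0,0,0,0.8,0,0,0,0,0,0,0.8,0,0,0,0,0,0,0.8,0,0,0,0,0,0,0.8,0,0,0,0,0,0,0.8,0,0,0,0,0,0,0.8,0,0,0,0,0,0,0.8]

```text
time: 28.55
ee_pos: [0.429, 0.197, 0.1195]
tool_rot: [1.844, 2.543, 0.0]
wrist_force: [-0.5, -1.3, -0.3]
finger_gap: 0.0752
grasp_force: 0.0
```

```bash
python3 -c "
from h import *
top('l1','large',(.429,.197))
c,im,o=load('l1');cv2.drawContours(im,cv2.findContours(hull(c,1,mw(.429,.1971,'large')),cv2.RETR_EXTERNAL,cv2.CHAIN_APPROX_NONE)[0],-1,(0,0,255),1)
cv2.imwrite('pics/l1v.png',cv2.resize(im[130:280,160:360],(800,600),interpolation=cv2.INTER_CUBIC))"
```

```text
large xy [0.4292 0.1961] ell [256.3737 204.1702] [50.9703 52.9282] exp 52.82908959449652 ee [0.429  0.197  0.1195] yaw 1.8868622378311912 shift [-0.0009 -0.0002  0.1155]
```

View pics/l1v.png

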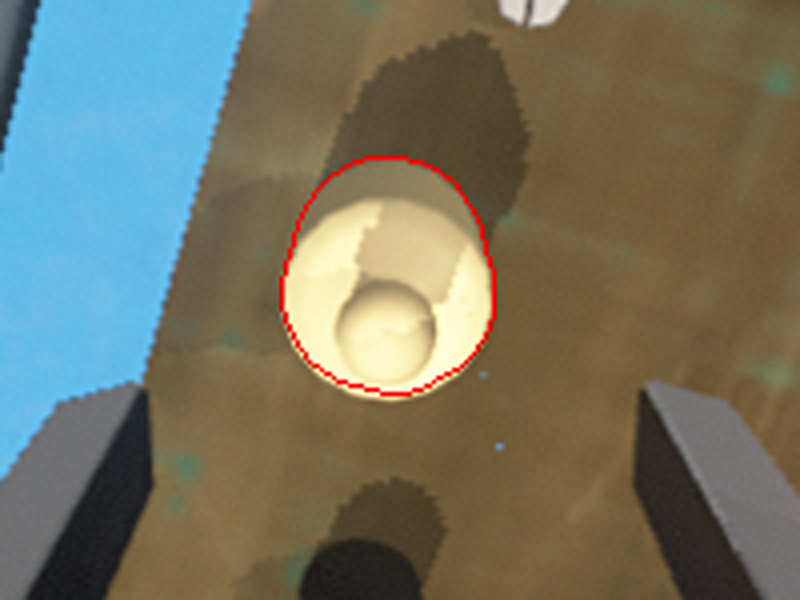

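Large fits its overlay (centre at 256,204). I'll grasp it.

servo_tool:
  motion: [0,0,0,0,0,0.01,0.8,0,0,0,-0.0005,0,0.025,0.8,0,0,0,-0.0005,0,0.05,0.8,0,0,0,-0.0005,0,0.078,0.8,0,0,0,-0.0005,0,0.096,0.8,0,0,0,-0.0005,0,0.1045,0.8,0,0,0,-0.0005,0,0.1045,0.8,0,0,0,-0.0005,0,0.1045,0.6,0,0,0,-0.0005,0,0.1045,0.35,0,0,0,-0.0005,0,0.1045,0.35]
  grip_force: 55

```text
time: 29.6
ee_pos: [0.4301, 0.1967, 0.016]
tool_rot: [1.843, 2.542, 0.002]
wrist_force: [0.8, -0.4, -0.3]
finger_gap: 0.0544
grasp_force: 0.0
```

servo_tool:
  motion: [0,0,0,0,0,0,0.35,0,0,0,0,0,0,0.35,0,0,0,0,0,0,0.35,0,0,0,0,0,0,0.35,0,0,0,0,0,0,0.35,0,0,0,0,0,-0.004,0.35,0,0,0,0,0,-0.015,0.35,0,0,0,0,0,-0.035,0.35,0,0,0,0,0,-0.055,0.35,0,0,0,0,0,-0.065,0.35]

```text
time: 30.6
ee_pos: [0.4299, 0.1967, 0.0816]
tool_rot: [1.843, 2.542, 0.003]
wrist_force: [0.6, 0.1, -7.8]
finger_gap: 0.0448
grasp_force: 55.0
```

servo_tool:
  motion: [0,0,0,-0.001,0.008,0,0.35,0,0,0,-0.003,0.025,0,0.35,0,0,0,-0.005,0.05,0,0.35,0,0,0,-0.008,0.078,0,0.35,0,0,0,-0.011,0.106,0,0.35,0,0,0,-0.013,0.13,0,0.35,0,0,0,-0.0145,0.147,0,0.35,0,0,0,-0.0155,0.155,0,0.35,0,0,0,-0.0155,0.155,0,0.35,0,0,0,-0.0155,0.155,0,0.35]

```text
time: 31.6
ee_pos: [0.5801, 0.2297, 0.0788]
tool_rot: [-1.843, -2.542, 0.003]
wrist_force: [-0.6, 0.4, -6.8]
finger_gap: 0.0449
grasp_force: 55.0
```

servo_tool:
  motion: [0,0,0,0,0,0,0.35,0,0,0,0,0,0,0.35,0,0,0,0,0,0,0.35,0,0,0,0,0,0,0.35,0,0,0,0,0,0,0.35,0,0,0,0,0,0,0.35,0,0,0,0,0,0,0.35,0,0,0,0,0,0,0.35,0,0,0,0,0,0,0.35,0,0,0,0,0,0,0.35]

```text
time: 32.6
ee_pos: [0.5813, 0.2299, 0.0799]
tool_rot: [-1.844, -2.543, -0.0]
wrist_force: [0.4, 0.4, -8.2]
finger_gap: 0.0446
grasp_force: 55.0
```

```bash
python3 -c "
from h import *
over('d1','large',.0155,(.5823,.2303))
im=cv2.imread('pics/d1v.png')[150:300,160:360];cv2.imwrite('pics/d1c.png',cv2.resize(im,(800,600),interpolation=cv2.INTER_CUBIC))"
```

```text
ee [0.5813 0.2299 0.0799] yaw 1.8868164218617567 shift [0.     0.0011 0.0519] F [ 0.7927 -0.3859 -6.3456]
```

View pics/d1c.png

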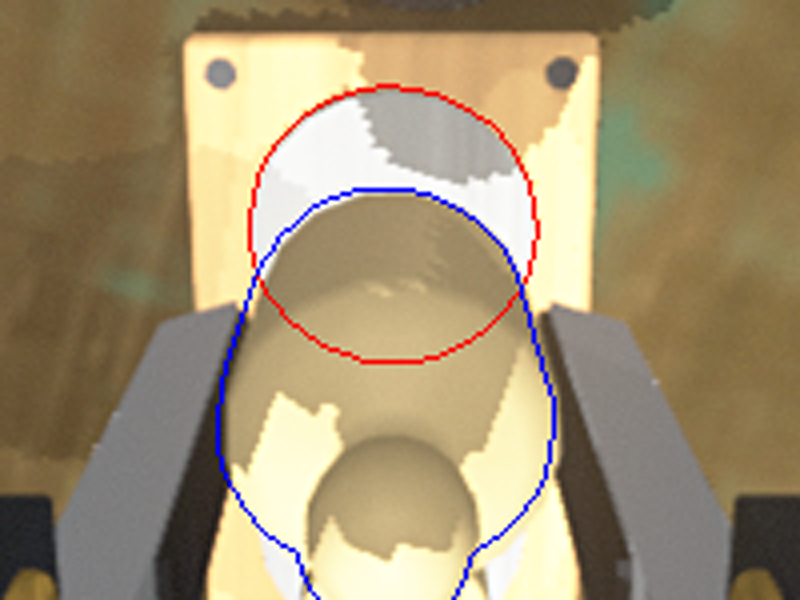

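The held large weight is about 1 mm toward tool −x. I'll apply (+1, +0.5 mm), lower and release.

servo_tool:
  motion: [0,0,0,0.0005,0.0005,0.006,0.35,0,0,0,0.001,0.0005,0.018,0.35,0,0,0,0.001,0.0005,0.031,0.35,0,0,0,0.001,0.0005,0.042,0.35,0,0,0,0.001,0.0005,0.048,0.35,0,0,0,0.001,0.0005,0.0505,0.35,0,0,0,0.001,0.0005,0.052,0.35,0,0,0,0.001,0.0005,0.052,0.35,0,0,0,0.001,0.0005,0.052,0.35,0,0,0,0.001,0.0005,0.052,0.35]

```text
time: 33.65
ee_pos: [0.5819, 0.2311, 0.0285]
tool_rot: [1.844, 2.543, 0.001]
wrist_force: [-0.8, -0.9, -7.6]
finger_gap: 0.0444
grasp_force: 55.0
```

servo_tool:
  motion: [0,0,0,0,0,0,0.35,0,0,0,0,0,0,0.5,0,0,0,0,0,0,0.65,0,0,0,0,0,0,0.8,0,0,0,0,0,0,0.8,0,0,0,0,0,0,0.8,0,0,0,0,0,-0.01,0.8,0,0,0,0,0,-0.035,0.8,0,0,0,0,0,-0.075,0.8,0,0,0,0,0,-0.11,0.8]

```text
time: 34.65
ee_pos: [0.5816, 0.2311, 0.1402]
tool_rot: [1.844, 2.543, 0.001]
wrist_force: [0.9, 0.8, -0.6]
finger_gap: 0.0751
grasp_force: 0.0
```

servo_tool:
  motion: [0,0,0,0,-0.01,-0.02,0.8,0,0,0,0,-0.03,-0.05,0.8,0,0,0,0,-0.05,-0.08,0.8,0,0,0,0,-0.07,-0.1,0.8,0,0,0,0,-0.09,-0.11,0.8,0,0,0,0,-0.1,-0.11,0.8,0,0,0,0,-0.1,-0.11,0.8,0,0,0,0,-0.1,-0.11,0.8,0,0,0,0,-0.1,-0.11,0.8,0,0,0,0,-0.1,-0.11,0.8]

```text
time: 35.65
ee_pos: [0.4866, 0.2, 0.2471]
tool_rot: [-1.844, -2.542, 0.002]
wrist_force: [-0.3, 0.0, 0.1]
finger_gap: 0.0752
grasp_force: 0.0
```

```bash
python3 -c "
from h import *
c,im=snap('f1');print(get_obs()['ee_pos'],get_obs()['time'])
for w,P in zip(['tiny','small','medium','large'],[(.6473,.0313),(.6256,.0975),(.6039,.1638),(.5823,.2303)]):
    cv2.polylines(im,[proj(c,ring(*P,.012,.03)).round().astype(int)],True,(0,0,255),1)
    cv2.drawContours(im,cv2.findContours(hull(c,1,mw(*P,w,.012)),cv2.RETR_EXTERNAL,cv2.CHAIN_APPROX_NONE)[0],-1,(255,0,0),1)
s=camera('side')[175:325,190:330]
s=cv2.resize(s,(420,450),interpolation=cv2.INTER_CUBIC)
w=cv2.resize(im[60:360,220:470],(375,450),interpolation=cv2.INTER_CUBIC)
cv2.imwrite('pics/f1v.png',np.hstack([s,w]))"
```

```text
[0.4866 0.2    0.2472] 35.7
```

View pics/f1v.png

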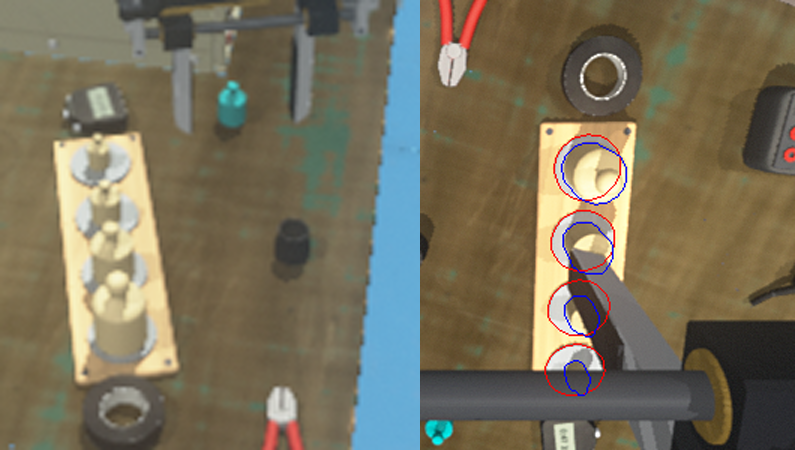

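All four weights stand upright in order of size, tiny at the stopwatch end, and the stopwatch and loupe have not moved. The gripper is clear, so I'm handing in.

```bash
python3 -c "
from station import *
print(finish_job())"
```

```text
the job is handed in; nothing more can be done
None
```

The four weights stand upright on pads a to d in order of size, smallest by the stopwatch, with stopwatch and loupe unmoved in the last picture; I handed it in at about 36 s, got no verdict back, and viewed 16 pictures, two over the limit of 14.

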